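# Pulse the coffee mill: lock its foot, fit the bayonet lid, hold it on the pulse mark

### The arm

A 7-joint arm with a two-finger parallel gripper is mounted at the origin on the work surface. World frame = base frame: x ahead of the robot, y to its left, z up, the work surface at z = 0. Lengths are in m, angles in rad, forces in N, time in s.
With the tool pointing down it reaches from about 0.375 to 0.925 m from the base axis. Payload 3.1 kg.
Tool frame: the origin (TCP) lies on the centre line of the jaws, within the pads' length; the fingertips stand 8 mm ahead of it and the grasp point (between the pads) lies 11 mm behind it; z points along the fingers, y is the line along which they close (so a half turn about z gives the same grasp; the last joint's range is limited). The gripper opens to 85 mm and grips with 20 to 120 N. Pads are 22 mm wide; open, the fingers measure 114 mm over their backs; the gripper's body (76 mm by 85 mm) begins 54 mm behind the grasp point. The pads swing forward as they close: fully open they stand 13 mm farther back than shut.
Start: joints at [1.227, 0.383, 0.044, 1.598, -0.018, 1.161, -0.05], TCP at [0.158, -0.63, 0.239] pointing down, gripper open.
Joint ranges: [-2.61, 2.61], [-0.41, 2.15], [-1.48, 1.57], [0, 2.5], [-1.57, 4.71], [0.05, 1.97], [-2.85, 2.85]. Speed limits (rad/s): [2.79, 2.79, 3.14, 3.14, 3.14, 3.14, 3.14].

### API

Orientations are given as a 3x3 rotation matrix whose columns are the frame's x, y, z axes.
In Python, from cell import monitor, vision, order, finder gives the robot as it stands.
- The arm moves only by the shell command python3 -m crank 'ROWS' [OPENING]. ROWS is JSON, a list of rows, each a list of 2 entries, a list of its own where there are three numbers: the shift along the world's x, y, z in m, then the turn about the world's z in rad. A call has 1 to 12 rows; each row is the pose to reach, as a shift and turn from the pose commanded when the call began; what a row does not reach only later rows make up. A row lasts 1/12 s, in which the tool goes at most 41.7 mm and 7.16 degrees, less where a joint would pass 70% of its speed; a pose out of reach is approached as far as the arm can. A call with a gripper value outside its range is refused whole. OPENING is the gripper command: -1 is fully open, 1 is shut, values between are in proportion, set as the call begins (- or left out, the last holds). The fingers move at their own pace and stop on an object; the grip force is fixed at half the most. Time passes only in rows, so rows that repeat a pose let the fingers close. It gives the time, the measured TCP pose, the force, the opening and the grip force at its end, in the units of the state.
- monitor.get_state(): the state, without advancing time (a new reading comes with each control period).
- vision.snapshot(name): name is "side" or "top"; returns the picture (480x640x3 uint8, blue, green, red); there is no depth.
- vision.camera_info(name): a dict with "fovy" (degrees; the focal length in pixels is half the picture's height over the tangent of half this angle, whatever the lens; pixels are square), "cx", "cy" (the principal point, pixels), "extrinsics" (4x4, takes a point from camera to world coordinates). Camera axes: x right, y up, looking along -z (the intrinsics and any distortion apply to the point x, -y, -z); pixel columns grow to the right and rows downward; lengths in m; the calibration is good to about 2 mm. A picture is of the moment at which its call begins. camera_info takes no time and is no camera call.
- order.job_done(): hands the job in; it is judged then, once.
Trained networks look in the newest picture that a camera, given by its name, has taken for a name from the list of things; names that differ only in an ending like _2 or _b are one class to them, and where a whole thing is asked for, a point or a joint stands for the part that bears it (a point fixed in the world has none). Each returns a list of dicts, best first, with "conf" (0 to 1); they miss things now and then, are a little off and sometimes report something else, mostly with a low value. They report only what shows in the picture. A call takes as long as a camera call. They do not tell look-alikes from the thing itself.
- finder.regions_of(camera, label): "mask" (480x640 bool, what is visible of it) and "extent" ([centre column, centre row, width, height] in pixels, round what is visible of it).
The state is a dict: "t": time; "joint_pos": joint angles; "dq": joint speeds; "tau": joint torques, N m; "tcp_pos": TCP position; "ee_rot": TCP orientation; "force": force on the tool from outside, world axes, zero at the start; "torque": the same for the moment, N m; "grip_width": opening from 0.0 (shut) to 1.0 (fully open); "grasp_force": force on a finger pad.
Only numpy, scipy, OpenCV 4.12 (cv2) and the standard library are available. Lean on these libraries where they do the work, as an engineer would, in place of code of your own. Each camera call takes 0.05 s, during which the arm holds its last target. There are 200 camera calls.

### The job

Give the beans a short burst in the coffee mill on the shop counter. First press the lever of its suction foot down until it snaps over and stays down by itself, and let go of it; then set the lid squarely into the mill's neck with its lugs dropped fully home in the two entry gaps, and twist it clockwise to the pulse mark (the single bar), half-way to the lock. Finish while holding the lid there by its bar grip against the spring; the lid must never click over into the lock, and the vase, jam jar and mug stay where they are.

Things in the scene. Friction and masses are not known exactly. Their poses are not given: they have to be found in the camera images.
- mill: Coffee mill, fixed; origin under its middle, z up, -x to the side where the foot lever sticks out. Cream drum 108 mm across, rubber foot 132 mm across, aluminium neck 116 mm across, top 150 mm up. Black marks on the neck's top, outside the lid's edge, both sides: dot at the entry gaps (80 degrees counter-clockwise from the x axis), one bar = pulse (40), two bars = lock (0, on the x axis).
- mill_mouth (a point): Middle of the mill's round mouth, level with the neck's top face, 150 mm up; axes as the mill's. Bore 72 mm. Two opposite gaps in the bore, 18 mm wide and reaching 42 mm from the axis, let the lid's lugs down; their line lies 80 degrees (1.396 rad) counter-clockwise (from above) from the mill's x axis. Once down, the lid turns clockwise only, its lugs held under the neck's lip.
- switch_ring (a joint): Turn of the black ring inside the neck, whose notches take the lid's lugs: 0 at rest at the entry gaps, grows clockwise to 1.31 rad at the lock. A spring (0.06 to 0.2 N m) pushes ring and lid back to 0 if let go. From about 0.9 the lugs meet sprung plungers; past about 1.1 they click into the lock. The lugs have 0.09 rad of play, so the lid leads the ring: on the pulse mark it reads about 0.61.
- foot_lever (a joint): Lever of the suction foot: 0 up at rest, 0.60 rad fully down. Sprung up; pressing its pad down takes up to 8 N; past about 0.36 rad it snaps over and stays down.
- lever_pad (a point): Centre of the top of the thumb pad at the lever's end (black, 36 x 34 mm, 9 mm thick; steel arm 22 mm wide). The level hinge lies 60 mm from the mill's axis on its -x side, 22 mm up; the pad 80 mm out along the arm. Up: pad top 73 mm above the counter, 122 mm from the mill's axis. Down: 29 mm up, 140 mm from the axis. A press straight down at 128 mm stays on the pad.
- lid_grip (a point): Centre of the black upright bar grip of the loose grey lid; x along the bar, z up. Bar 62 mm long (x), 14 thick (y), 30 high. The flange's top face (92 mm across, 6 mm thick) lies 15 mm below this point, the lid's foot 35 mm below. Fully home, the flange lies on the neck and this point is 21 mm above mill_mouth; stuck on its lugs, 35 mm above. The bar points at the neck's marks.
- lid: The same lid: origin at its underside on the axis, x along the bar, z up. Spigot under the flange 68 mm across, 14 mm deep, tapering to 60 mm at its foot; two lugs at its foot under the bar's ends, 10 mm wide, 7.5 mm high, out to 40 mm from the axis. Stands upright on the counter at the start, about 0.12 kg. The same after half a turn: it fits either way round.
- vase_mid (a point): Middle of a stoneware vase, 66 mm across and 90 mm high, standing loose on the counter; not to be disturbed.
- jam_mid (a point): Middle of a jam jar, 68 mm across and 105 mm high, standing loose on the counter; not to be disturbed.
- mug_mid (a point): Middle of a white mug, 82 mm across and 92 mm high, standing loose on the counter; not to be disturbed.
Things that resemble listed ones, but are neither listed nor needed, are in the scene too. Leave any blue or pink look-alike of the lid alone.

How it is judged:
By the outcome, as a careful person would: the job done as asked, in the order asked, and still so for the second after the job is handed in, while the arm keeps its last pose, push and grip.
It also fails if it takes over 64 s, if anything falls off the work surface, if the arm or the gripper's body presses on something with over 40 N, if the wrist force passes 120 N, or if a joint passes its speed limit or range.

## Working session

There is one attempt and no reset: what is moved stays moved. The work goes in short steps, Python scripts to look and compute and a shell command to move; the robot and the scene stay as the last step left them, time stands still between calls to the robot, and variables do not carry over. Pictures are saved under pics/ and viewed, at most 10 in all, crops included, and the job is handed in when it is done.

```bash
mkdir -p pics; ls; python3 - <<'E'
from cell import monitor, vision, order, finder
import cv2, numpy as np
s=monitor.get_state(); print({k:np.round(v,3).tolist() for k,v in s.items()})
for n in("side","top"):
    im=vision.snapshot(n); cv2.imwrite(f"pics/{n}0.png",im)
    ci=vision.camera_info(n); print(n,{k:np.round(v,4).tolist() if not isinstance(v,str) else v for k,v in ci.items()})
    for l in("mill","lid","foot_lever","vase_mid","jam_mid","mug_mid"):
        for r in finder.regions_of(n,l)[:4]: print(l,round(r["conf"],2),np.round(r["extent"],1))
E
```

```text
pics
{'t': 0.0, 'joint_pos': [1.227, 0.384, 0.044, 1.6, -0.018, 1.161, -0.05], 'dq': [-0.001, -0.001, 0.0, 0.001, -0.0, -0.0, -0.0], 'tau': [-0.0, -43.346, 1.024, -24.951, 0.01, 0.011, 0.0], 'tcp_pos': [0.158, -0.63, 0.238], 'ee_rot': [[0.97, 0.243, -0.001], [0.243, -0.97, 0.003], [-0.0, -0.003, -1.0]], 'force': [-0.156, 0.186, 1.518], 'torque': [0.069, 0.055, -0.006], 'grasp_force': 0.0, 'grip_width': 1.002}
side {'fovy': 52.7979, 'cx': 315.0672, 'cy': 238.9474, 'extrinsics': [[-0.9679, 0.1375, -0.2105, 0.4261], [-0.2514, -0.5323, 0.8084, 0.787], [-0.0009, 0.8353, 0.5497, 0.6652], [0.0, 0.0, 0.0, 1.0]]}
mill 0.88 [348.4 304.6 101.3 104. ]
lid 0.75 [356.4 240.9  39.4  27.7]
lid 0.7 [414.1 255.7  44.5  31. ]
lid 0.61 [296.8 225.   31.5  30.4]
foot_lever 0.74 [376.7 334.6  48.   12.5]
vase_mid 0.52 [375.9 334.3  42.1  13.6]
jam_mid 0.97 [381.5 191.2  28.   43.6]
mug_mid 0.93 [321.1 438.1  59.5  82.5]
mug_mid 0.19 [382.6 192.1  29.2  43.3]
top {'fovy': 57.1234, 'cx': 321.6076, 'cy': 249.5764, 'extrinsics': [[-0.0642, 0.9726, -0.2234, 0.432], [-0.9979, -0.0624, 0.015, 0.0203], [0.0006, 0.2239, 0.9746, 0.9906], [0.0, 0.0, 0.0, 1.0]]}
mill 0.8 [270.9 301.9  70.2 105.1]
lid 0.95 [410.3 210.4  39.8  41. ]
lid 0.76 [398.7 345.6  43.8  45.9]
lid 0.69 [146.3 320.2  59.4  49.6]
lid 0.62 [407.6 280.6  41.5  36. ]
foot_lever 0.86 [249.3 331.4  27.7  38.6]
vase_mid 0.88 [315.1 198.3  29.1  38.7]
jam_mid 0.58 [508.6 286.7  45.9  37.2]
```

View pics/top0.png

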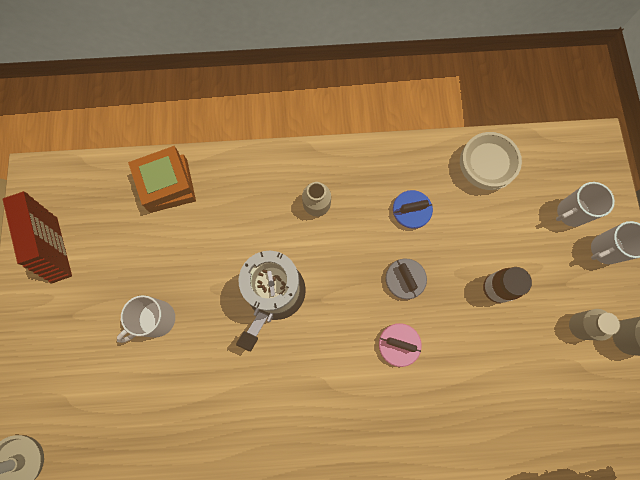

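View pics/side0.png

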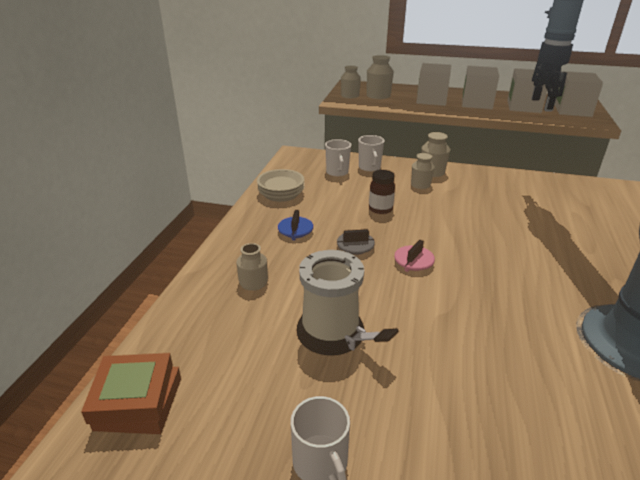

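Top view: mill neck around (269,281) with the lever pad at (247,341), grey lid at (406,279) between the blue one (412,210) and the pink one (400,345), vase (316,198), jar (508,285), mug (145,318). The side view agrees.

```bash
cat > h.py <<'E'
import numpy as np, cv2
from cell import monitor, vision, order, finder
def cam(n):
    c=vision.camera_info(n); E=np.array(c["extrinsics"]); f=240/np.tan(np.radians(c["fovy"])/2)
    return E,f,c["cx"],c["cy"]
def toworld(n,uv,z):
    E,f,cx,cy=cam(n); uv=np.atleast_2d(uv).astype(float)
    d=np.c_[(uv[:,0]-cx)/f,-(uv[:,1]-cy)/f,-np.ones(len(uv))]@E[:3,:3].T
    return E[:3,3]+d*((z-E[2,3])/d[:,2])[:,None]
def topix(n,P):
    E,f,cx,cy=cam(n); p=(np.atleast_2d(P)-E[:3,3])@E[:3,:3]
    return np.c_[cx+f*p[:,0]/-p[:,2],cy-f*p[:,1]/-p[:,2]]
def rect(n,im,c,z,half=0.1,res=0.0005):
    "orthophoto of plane z: column = +x world, row = -y world"
    k=int(2*half/res); g=(np.arange(k)+.5)*res-half
    X,Y=np.meshgrid(c[0]+g,c[1]-g); uv=topix(n,np.c_[X.ravel(),Y.ravel(),np.full(X.size,z)]).astype(np.float32)
    return cv2.remap(im,uv[:,0].reshape(k,k),uv[:,1].reshape(k,k),cv2.INTER_CUBIC)
E
python3 - <<'E'
from h import *
for n,l in(("top",{"neck":((269,281),.15),"pad":((247,341),.073),"lid":((406,279),.02),"blue":((412,210),.02),"pink":((400,345),.02),"vase":((316,192),.09),"jar":((516,282),.105),"mug":((140,315),.092)}),
           ("side",{"neck":((331,272),.15),"pad":((386,334),.073),"lid":((356,243),.02),"vase":((251,249),.09),"jar":((383,177),.105),"mug":((321,418),.092)})):
    for k,(uv,z) in l.items(): print(n,k,toworld(n,uv,z)[0].round(4))
c=toworld("top",(269,281),.15)[0]; l=toworld("top",(406,279),.02)[0]
out=[]
for n in("top","side"):
    im=cv2.imread(f"pics/{n}0.png")
    for i,(p,z) in enumerate(((c,.15),(l,.02))):
        r=rect(n,im,p,z,half=.075 if i==0 else .075); r=cv2.resize(r,(300,300))
        cv2.drawMarker(r,(150,150),(0,0,255),0,12,1); cv2.circle(r,(150,150),int((.058 if i==0 else .046)*2000),(0,255,0),1)
        out.append(r)
cv2.imwrite("pics/o1.png",np.vstack([np.hstack(out[:2]),np.hstack(out[2:])]))
E
```

```text
top neck [0.5693 0.1124 0.15  ]
top pad [0.4613 0.1702 0.073 ]
top lid [ 0.5755 -0.1777  0.02  ]
top blue [ 0.7347 -0.2088  0.02  ]
top pink [ 0.4334 -0.1495  0.02  ]
top vase [0.7666 0.0103 0.09  ]
top jar [ 0.5425 -0.3823  0.105 ]
top mug [0.5261 0.3816 0.092 ]
side neck [0.5698 0.1246 0.15  ]
side pad [0.4605 0.1728 0.073 ]
side lid [ 0.5737 -0.1692  0.02  ]
side vase [0.7669 0.0119 0.09  ]
side jar [ 0.5426 -0.3666  0.105 ]
side mug [0.5247 0.3771 0.092 ]
```

View pics/o1.png

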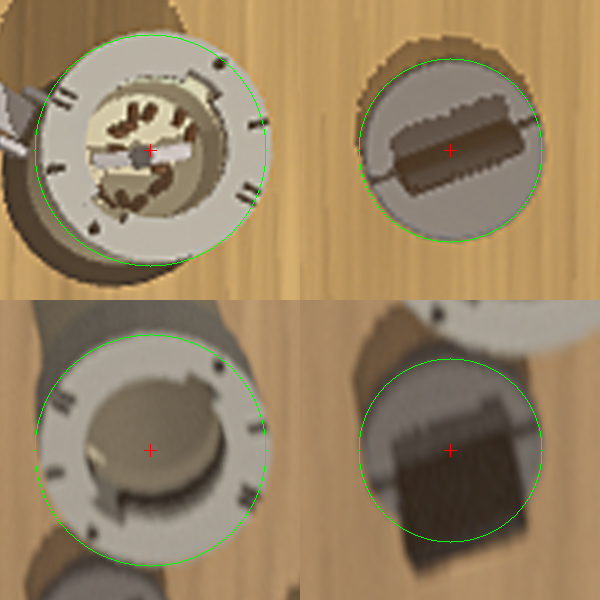

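The orthophotos show the neck marks clearly: dots at (220,64)/(95,229), double bars at (64,97)/(248,193), single bars at (55,168)/(258,124). These give a mouth centre of about (0.572, 0.113) and a mill x axis at −27.3°. The lid's bar runs along about 20.3°, centred near (0.577, −0.179). I'll press the lever first, with the gripper closed, at (0.458, 0.172).

```bash
R='[[0.29,0.38,0],-0.72]'; python3 -m crank '[[[0.29,0.38,0],-0.72],[[0.29,0.38,0],-0.72],[[0.29,0.38,0],-0.72],[[0.29,0.38,0],-0.72],[[0.29,0.38,0],-0.72],[[0.29,0.38,0],-0.72],[[0.29,0.38,0],-0.72],[[0.29,0.38,0],-0.72],[[0.29,0.38,0],-0.72],[[0.29,0.38,0],-0.72],[[0.29,0.38,0],-0.72],[[0.29,0.38,0],-0.72]]' 1
```

```text
t: 1.7
tcp_pos: [0.4506, -0.2464, 0.2398]
ee_rot: [[0.892, -0.453, 0.002], [-0.453, -0.892, 0.001], [0.001, -0.002, -1.0]]
force: [1.1, 0.6, -0.2]
grip_width: -0.001
grasp_force: 0.0
```

```bash
python3 -m crank '[[[0.0,0.042,0],0],[[0.0,0.084,0],0],[[0.0,0.126,0],0],[[0.001,0.167,0],0],[[0.002,0.209,0],0],[[0.003,0.25,0],0],[[0.004,0.292,0],0],[[0.005,0.334,0],0],[[0.007,0.376,0],0],[[0.008,0.418,0],0],[[0.008,0.418,-0.04],0],[[0.008,0.418,-0.08],0]]'; python3 -m crank '[[[0,0,-0.03],0],[[0,0,-0.06],0],[[0,0,-0.075],0],[[0,0,-0.085],0],[[0,0,-0.095],0],[[0,0,-0.105],0],[[0,0,-0.112],0],[[0,0,-0.116],0],[[0,0,-0.119],0],[[0,0,-0.12],0],[[0,0,-0.12],0]]'
```

```text
t: 2.7
tcp_pos: [0.4592, 0.1733, 0.1621]
ee_rot: [[0.893, -0.45, 0.01], [-0.45, -0.893, 0.005], [0.007, -0.009, -1.0]]
force: [0.7, -1.0, -0.7]
grip_width: -0.001
grasp_force: 0.0
t: 3.62
tcp_pos: [0.4563, 0.1675, 0.0393]
ee_rot: [[0.89, -0.457, 0.0], [-0.457, -0.89, -0.0], [0.0, -0.0, -1.0]]
force: [0.4, 0.2, 0.1]
grip_width: 0.0
grasp_force: 0.0
```

```bash
python3 -m crank '[[[0,0,0.04],0],[[0,0,0.08],0],[[0,0,0.12],0],[[0,0,0.16],0.1],[[0.014,-0.04,0.16],0.22],[[0.027,-0.079,0.16],0.34],[[0.04,-0.118,0.16],0.46],[[0.054,-0.158,0.16],0.58],[[0.068,-0.198,0.16],0.7],[[0.082,-0.238,0.16],0.829],[[0.1,-0.275,0.16],0.829],[[0.1,-0.275,0.16],0.829]]' -1; python3 - <<'E'
from h import *
out=[]
for n in("top","side"):
    im=vision.snapshot(n); cv2.imwrite(f"pics/{n}1.png",im)
    for (p,z) in (((.458,.172),.029),((.5724,.1134),.15)):
        r=cv2.resize(rect(n,im,p,z,.1),(300,300)); cv2.drawMarker(r,(150,150),(0,0,255),0,12,1); out.append(r)
cv2.imwrite("pics/o2.png",np.vstack([np.hstack(out[:2]),np.hstack(out[2:])]))
E
```

```text
t: 4.62
tcp_pos: [0.5572, -0.1138, 0.1999]
ee_rot: [[0.939, 0.344, 0.002], [0.344, -0.939, -0.003], [0.001, 0.003, -1.0]]
force: [0.4, 0.3, 0.6]
grip_width: 1.002
grasp_force: 0.0
```

View pics/o2.png

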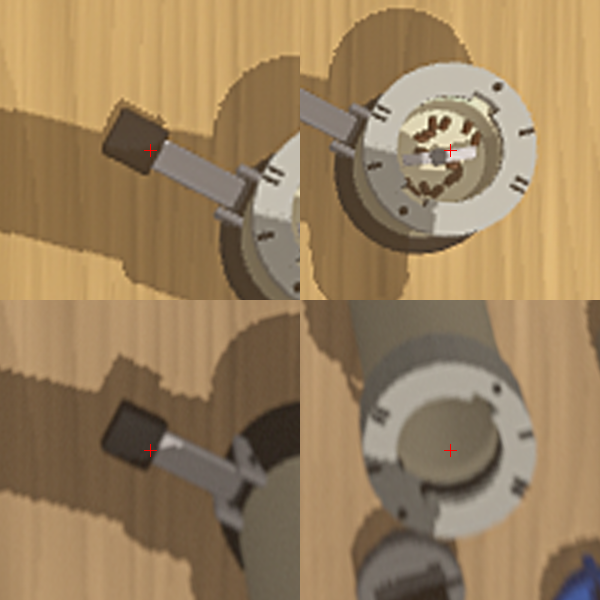

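The lever stays down: both views put the pad near (0.448, 0.180) at z≈0.029, in o2 at (135,140) and (134,435). The mill axis checks out too. Next is the lid.

```bash
python3 -m crank '[[[0.01,-0.036,0],0],[[0.02,-0.071,0],0],[[0.02,-0.071,-0.04],0],[[0.02,-0.071,-0.08],0],[[0.02,-0.071,-0.11],0],[[0.02,-0.071,-0.135],0],[[0.02,-0.071,-0.15],0],[[0.02,-0.071,-0.16],0],[[0.02,-0.071,-0.166],0],[[0.02,-0.071,-0.166],0],[[0.02,-0.071,-0.166],0]]' -1; python3 -m crank '[[[0,0,0],0],[[0,0,0],0],[[0,0,0],0],[[0,0,0],0],[[0,0,0],0],[[0,0,0],0],[[0,0,0],0],[[0,0,0],0]]' 1
```

```text
t: 5.63
tcp_pos: [0.5771, -0.1782, 0.0343]
ee_rot: [[0.938, 0.348, 0.002], [0.348, -0.938, -0.0], [0.002, 0.001, -1.0]]
force: [-0.3, 0.4, 1.2]
grip_width: 0.996
grasp_force: 0.0
t: 6.3
tcp_pos: [0.5767, -0.1786, 0.0337]
ee_rot: [[0.938, 0.347, 0.001], [0.347, -0.938, -0.0], [0.001, 0.001, -1.0]]
force: [-0.7, -0.1, 2.7]
grip_width: 0.15
grasp_force: 60.3
```

```bash
python3 -m crank '[[[0,0,0.03],0],[[0,0,0.07],0],[[0,0,0.11],0],[[0,0,0.15],0],[[0,0.03,0.182],0.1],[[0,0.07,0.182],0.2],[[0,0.11,0.182],0.3],[[-0.001,0.15,0.182],0.4],[[-0.002,0.19,0.182],0.5],[[-0.003,0.23,0.182],0.565],[[-0.004,0.265,0.182],0.565],[[-0.004,0.292,0.182],0.565]]'; python3 -m crank '[[[0,0,0],0],[[0,0,0],0],[[0,0,0],0]]';  python3 - <<'E'
from h import *
s=monitor.get_state(); t=s["tcp_pos"]; print(t, np.degrees(np.arctan2(s["ee_rot"][1][0],s["ee_rot"][0][0])))
out=[]
for n in("top","side"):
    im=vision.snapshot(n); cv2.imwrite(f"pics/{n}2.png",im)
    for z in (t[2]+.0013-.015,.15):
        r=cv2.resize(rect(n,im,(.5724,.1134),z,.075),(400,400)); r=r[50:350]; cv2.drawMarker(r,(200,150),(0,0,255),0,12,1); cv2.circle(r,(200,150),int((.046 if z!=.15 else .058)*400/.15),(0,255,0),1); out.append(r)
cv2.imwrite("pics/o3.png",np.vstack([np.hstack(out[:2]),np.hstack(out[2:])]))
E
```

```text
t: 7.3
tcp_pos: [0.5704, 0.1178, 0.2147]
ee_rot: [[0.603, 0.798, -0.002], [0.798, -0.603, 0.002], [0.0, -0.002, -1.0]]
force: [0.3, 0.0, -1.3]
grip_width: 0.153
grasp_force: 59.7
t: 7.55
tcp_pos: [0.5717, 0.1126, 0.2144]
ee_rot: [[0.606, 0.795, -0.002], [0.795, -0.606, -0.001], [-0.002, -0.0, -1.0]]
force: [-0.0, -1.0, -1.0]
grip_width: 0.152
grasp_force: 59.8
[0.57173525 0.11256876 0.21442834] 52.69734820511934
```

View pics/o3.png

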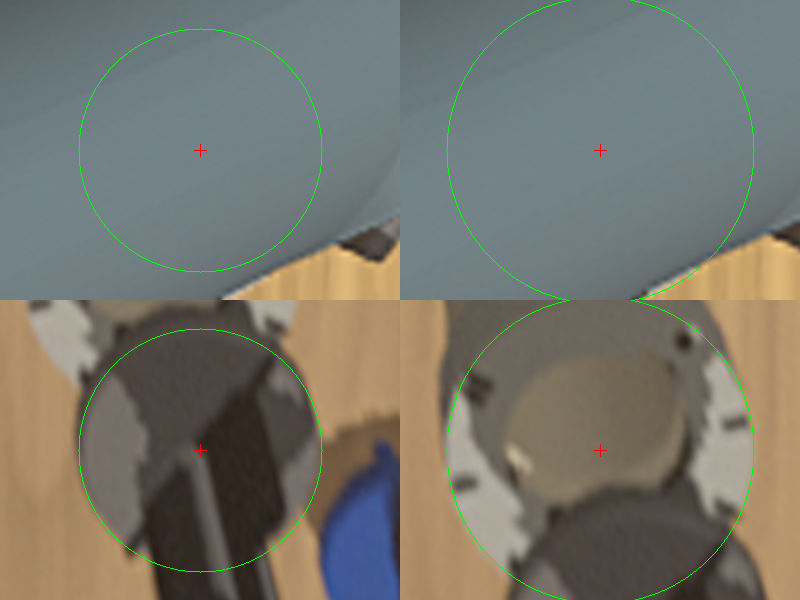

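The arm hides the top view. In the side view (lower left of o3) the lid's flange matches the predicted circle to about 1 mm and its bar line, (130,550)–(275,360), runs at 52.6°, right for the entry gaps. I'll lower it.

```bash
python3 -m crank '[[[0,0,-0.012],0],[[0,0,-0.022],0],[[0,0,-0.028],0],[[0,0,-0.032],0],[[0,0,-0.035],0],[[0,0,-0.035],0]]'
```

```text
t: 8.15
tcp_pos: [0.5715, 0.1133, 0.1791]
ee_rot: [[0.606, 0.795, -0.002], [0.795, -0.606, -0.0], [-0.001, -0.001, -1.0]]
force: [-0.2, 0.7, -1.2]
grip_width: 0.147
grasp_force: 59.8
```

```bash
python3 -m crank '[[[0,0,-0.003],0],[[0,0,-0.005],0],[[0,0,-0.007],0],[[0,0,-0.009],0],[[0,0,-0.01],0],[[0,0,-0.011],0],[[0,0,-0.011],0]]'
```

```text
t: 8.73
tcp_pos: [0.5723, 0.1136, 0.1697]
ee_rot: [[0.606, 0.796, 0.0], [0.796, -0.606, -0.0], [-0.0, 0.0, -1.0]]
force: [-1.0, 0.3, 1.5]
grip_width: 0.153
grasp_force: 60.2
```

```bash
python3 -m crank '[[[0,0,-0.001],0],[[0,0,-0.002],0],[[0,0,-0.002],0],[[0,0,-0.002],0]]'; python3 -m crank '[[[0,0,0],-0.03],[[0,0,0],-0.06],[[0,0,0],-0.09],[[0,0,0],-0.12],[[0,0,0],-0.15],[[0,0,0],-0.15]]'
```

```text
t: 9.07
tcp_pos: [0.5723, 0.1135, 0.1697]
ee_rot: [[0.606, 0.795, 0.0], [0.795, -0.606, -0.001], [-0.001, 0.001, -1.0]]
force: [-4.4, -1.2, 10.4]
grip_width: 0.152
grasp_force: 61.5
t: 9.57
tcp_pos: [0.5727, 0.1144, 0.1697]
ee_rot: [[0.718, 0.696, 0.002], [0.696, -0.718, -0.0], [0.001, 0.001, -1.0]]
force: [-4.2, -0.2, 8.6]
grip_width: 0.152
grasp_force: 61.3
```

The lid is seated firmly: TCP z is 0.1697 as predicted, with a 10 N reaction. I'll twist on to the pulse mark.

```bash
python3 -m crank '[[[0,0,0.001],-0.05],[[0,0,0.001],-0.1],[[0,0,0.001],-0.15],[[0,0,0.001],-0.2],[[0,0,0.001],-0.25],[[0,0,0.001],-0.3],[[0,0,0.001],-0.35],[[0,0,0.001],-0.4],[[0,0,0.001],-0.44],[[0,0,0.001],-0.48],[[0,0,0.001],-0.51],[[0,0,0.001],-0.53]]'; python3 -m crank '[[[0,0,0],-0.01],[[0,0,0],-0.018],[[0,0,0],-0.018],[[0,0,0],-0.018]]';  python3 - <<'E'
from h import *
s=monitor.get_state(); t=s["tcp_pos"]; print(t, np.degrees(np.arctan2(s["ee_rot"][1][0],s["ee_rot"][0][0])),np.round(s["force"],1),np.round(s["torque"],3))
out=[]
for n,z in(("side",.156),("side",.15),("top",.156)):
    im=vision.snapshot(n); cv2.imwrite(f"pics/{n}3.png",im)
    r=cv2.resize(rect(n,im,(.5724,.1134),z,.07),(400,400),interpolation=cv2.INTER_CUBIC); out.append(r[60:360])
cv2.imwrite("pics/o4.png",np.hstack(out[:2]) if 0 else np.vstack([np.hstack(out[:2]),np.hstack([out[2],out[2]*0])]))
E
```

```text
t: 10.57
tcp_pos: [0.5724, 0.1149, 0.1697]
ee_rot: [[0.971, 0.239, 0.001], [0.239, -0.971, 0.001], [0.001, -0.0, -1.0]]
force: [-4.0, 0.7, 5.5]
grip_width: 0.15
grasp_force: 61.0
t: 10.9
tcp_pos: [0.5724, 0.1149, 0.1697]
ee_rot: [[0.975, 0.222, 0.001], [0.222, -0.975, 0.001], [0.001, -0.0, -1.0]]
force: [-2.9, 1.0, 5.4]
grip_width: 0.153
grasp_force: 61.0
[0.5724015  0.11492316 0.1696909 ] 12.842773187802031 [-2.9  1.   5.4] [0.101 0.599 0.359]
```

View pics/o4.png

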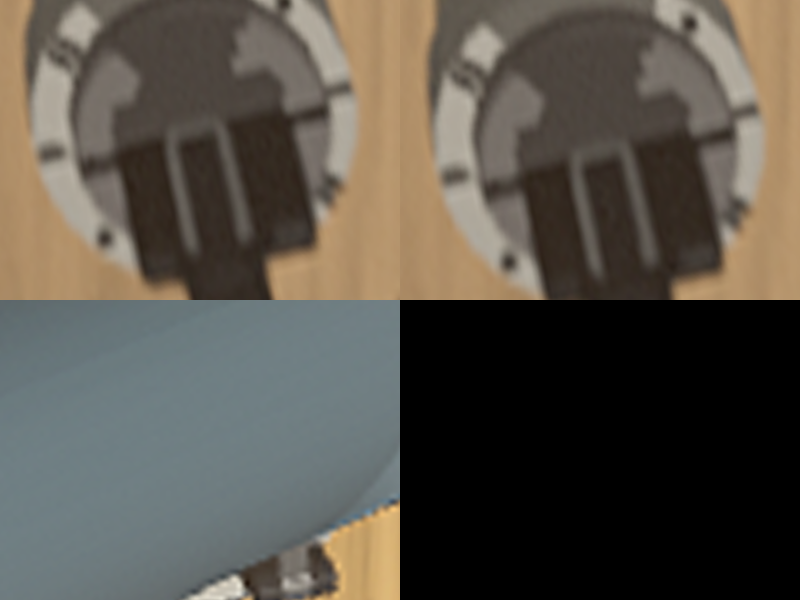

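In the left panel (side view, flange plane) the lid's bar line (82,163)–(325,112) lies at about 12°. In the right panel the single-bar marks (455,176)–(743,112) lie at about 12.5°, so the lid is on the pulse mark and fully home. I'll check that the hold is steady, then hand in.

```bash
python3 -m crank '[[[0,0,0],0],[[0,0,0],0],[[0,0,0],0],[[0,0,0],0],[[0,0,0],0],[[0,0,0],0]]' && python3 - <<'E'
from h import *
s=monitor.get_state(); y=np.degrees(np.arctan2(s["ee_rot"][1][0],s["ee_rot"][0][0]))
im=vision.snapshot("side"); a=cv2.imread("pics/side0.png"); 
for k,(u,v) in {"vase":(252,268),"jar":(382,192),"mug":(321,438)}.items(): print(k,cv2.absdiff(im,a)[v-20:v+20,u-15:u+15].mean().round(2))
print(y,s["t"])
if abs(y-12.7)<1 and s["grasp_force"]>40: print(order.job_done())
E
```

```text
t: 11.55
tcp_pos: [0.5724, 0.1149, 0.1697]
ee_rot: [[0.975, 0.222, 0.001], [0.222, -0.975, 0.001], [0.001, -0.001, -1.0]]
force: [-1.7, 1.3, 5.5]
grip_width: 0.155
grasp_force: 61.0
vase 4.81
jar 3.44
mug 5.16
12.841739755099683 11.55
the job is handed in; nothing more can be done
None
```

The job is handed in at about 11.6 s: the foot lever is snapped down and released, and the lid is fully home, turned clockwise to within about 1° of the pulse mark and held there by its bar; it was never turned near the lock, and the arm stayed clear of the vase, jam jar and mug.

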